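# Seat the hand-blender handle on its charger

### The job

Put the cordless blender handle on its charging dock: lay it in the V-groove with the brass nose towards the white head but still outside it, and let go. Then push it gently along the groove into the head until its nose presses well against the spring contact hidden inside, without forcing the contact, and leave it lying there touching the contact. Do not disturb the other things.

Things in the scene. Friction and masses are not known exactly. Their poses are not given: they have to be found in the camera images.
- handle: Cordless blender handle: loose black round bar with round ends, 36 mm in diameter, 150 mm long over all, steel rings, red button, brass nose; 0.25 to 0.5 kg. Origin at its centre, half-way along on the axis; x runs along the bar to the nose, z up. It lies on a narrow rubber strip on its underside, axis 18 mm above the worktop, and does not roll by itself.
- nose (a point): The brass tip of the handle, on its axis, 75 mm from the centre along +x.
- dock: Charging dock, fixed to the worktop: black base 64 x 245 mm with a bright metal 90 degree V-groove, open on top. Origin at the underside, on the centre line, straight below the head's mouth; x along the groove into the head, z up. The groove starts 167 mm before the mouth and runs on into the head. Its side walls are 39 mm wide over all, their tops 20 mm above the worktop.
- head: White hood on the dock's far end, fixed to it, same origin and axes: x = 0 to 70 mm, 62 mm wide, top 63 mm above the worktop. Its opening faces back along the groove, 50 mm wide, roof underside 57 mm above the worktop. The flat spring contact is inside, hardly seen, on the groove axis, 12 to 38 mm behind the mouth: different each time and not measured, so it must be felt.
- mouth (a point): Centre of the head's mouth, on the axis of a handle lying in the groove, 31.5 mm above the worktop. Sliding the handle takes about 0.5 to 3 N. The contact then adds about 2.5 N per mm, with 9 mm of travel; it is properly pressed from 3 N on and damaged over 15 N. It is damped and, as the push ends, moves the handle back only until groove friction holds it; so push and back off slowly.
- mug: White mug with a handle, 95 mm high, to the right behind the dock. Leave alone. Origin: centre of its underside, z up.
- timer: White round kitchen timer, 58 mm wide, 42 mm high, left on the hob. Leave alone. Origin: centre of its underside.
- dish: Small white dish, 66 mm wide, 34 mm high, left on the hob. Leave alone. Origin: centre of its underside.
- jar: Square glass spice jar with a grey cap, 46 mm wide, 96 mm high, at the back. Leave alone. Origin: centre of its underside.
- tin: White round seasoning tin, 47 mm wide, 94 mm high, at the back right. Leave alone. Origin: centre of its underside.

How it is judged:
By the outcome, as a careful person would: the job done as asked, in the order asked, and still so for the second after the job is handed in, with the robot touching nothing.
It also fails if it takes over 64 s, if anything falls off the work surface, if the arm or the gripper's body presses on something with over 40 N, if the wrist force passes 120 N, or if a joint passes its speed limit or range.

### The arm

A 6-joint arm with a two-finger parallel gripper is mounted at the origin on a cart in front of the work surface, level with it; the furniture and walls round the work are solid. World frame = base frame: x ahead of the robot, y to its left, z up, the work surface at z = 0. Lengths are in mm, angles in rad, forces in N, time in s.
With the tool pointing down it reaches from about 400 to 825 mm from the base axis. Payload 7 kg.
Tool frame: the origin (TCP) lies at the very end of the fingers, on their centre line; the grasp point (between the pads) lies 19 mm behind it (bot.hold_point_z is the distance from the TCP to the grasp point, in mm); z points along the fingers, y is the line along which they close (so a half turn about z gives the same grasp; the last joint's range is limited). The gripper opens to 85 mm and grips with 20 to 120 N. Pads are 22 mm wide; open, the fingers measure 114 mm over their backs; the gripper's body (76 mm by 85 mm) begins 54 mm behind the grasp point. The pads swing forward as they close: fully open they stand 13 mm farther back than shut.
Start: joints at [-1.041, 0.359, 0.012, 0, -1.224, -0.288], TCP at [161.603, -655.347, 231.302] pointing down, gripper open.
Joint ranges: [-3.07, 3.07], [-1.43, 2.12], [-1.02, 1.25], [-3.03, 1.67], [-3.05, -0], [-3.03, 3.03]. Speed limits (rad/s): [2.39, 2.39, 3.01, 3.14, 3.14, 3.14].

### API

Orientations are given as a rotation vector (axis times angle).
In Python, from cell import bot gives the robot as it stands.
- The arm moves only by the tool apply_moves, never from a script. Its argument "rows" is text: rows parted by semicolons, each of 6 numbers parted by spaces: the shift along the tool's x, y, z scaled (see below), then the turn, a rotation vector about the tool's x, y, z scaled (see below). In form: tx ty tz wx wy wz; .... A call has exactly 10 rows; each row is the pose to reach, as a shift and turn from the pose commanded when the call began, along the tool's axes at that moment; what a row does not reach only later rows make up. The controller multiplies each number of a shift by 15 cm and each number of a turn by 1.5 rad. A row lasts 1/12 s, in which the tool goes at most 41.7 mm and 7.16 degrees, less where a joint would pass 70% of its speed; a pose out of reach is approached as far as the arm can. A call with a number of a shift or a turn outside -1 to 1 is refused whole. A call with a gripper value outside its range is refused whole. "gripper" is the opening in per cent of the stroke, from 0 (shut) to 100 (fully open), set as the call begins (left out, the last holds). The fingers move at their own pace and stop on an object; "grip_force" is the grip in N (left out, the last holds). Time passes only in rows, so rows that repeat a pose let the fingers close, or fill a call up. It gives the time, the measured TCP pose, the force, the opening and the grip force at its end, in the units of the state.
- bot.read_state(): the state, without advancing time (a new reading comes with each control period).
- bot.read_camera(name): name is "side" or "top"; returns a dict with "frame" (384x512x3 uint8, red, green, blue), "z_map" (384x512 float32, mm along the optical axis (not along the pixel's ray), 0 where there is no reading), "fov_y" (degrees; the focal length in pixels is half the picture's height over the tangent of half this angle, whatever the lens; pixels are square), "cx", "cy" (the principal point, pixels), "k1" (the pictures are not rectified: a ray, as slopes to the right and down, at radius r is drawn at 1 + k1 r^2 times it, then the intrinsics apply), "world_from_camera" (4x4, takes a point from camera to world coordinates). Camera axes: x right, y down, z forward; pixel columns grow to the right and rows downward; lengths in mm; the calibration is good to about 2 mm. A picture is of the moment at which its call begins.
- bot.hand_in(): hands the job in; it is judged then, once.
The state is a dict: "t": time; "joints": joint angles; "joint_velocities": joint speeds; "effort": joint torques, N m; "tool_pos": TCP position; "eef_rot": TCP orientation; "contact_force": force on the tool from outside, world axes, zero at the start; "ft_torque": the same for the moment, N m; "width": opening from 0.0 (shut) to 1.0 (fully open); "gripper_force": force on a finger pad.
Only numpy, scipy, OpenCV 4.12 (cv2) and the standard library are available. Lean on these libraries where they do the work, as an engineer would, in place of code of your own. Each camera call takes 0.05 s, during which the arm holds its last target. There are 200 camera calls.

## Working session

There is one attempt and no reset: what is moved stays moved. The work goes in short steps, Python scripts to look and compute and a tool call to move; the robot and the scene stay as the last step left them, time stands still between calls to the robot, and variables do not carry over. Pictures are saved under pics/ and viewed, at most 10 in all, crops included, and the job is handed in when it is done.

Besides the shell and the picture viewer there is one more tool, called as name(argument=value, ...) on one line, values as JSON. apply_moves: Moves the arm, as the interface text tells. Shifts and turns lie within -1 to 1; 1 stands for 15 cm of shift or 1.5 rad of turn. Its arguments: {"type":"object","properties":{"rows":{"type":"string"},"gripper":{"type":"number"},"grip_force":{"type":"number"}},"required":["rows"]}

```bash
ls; mkdir -p pics; cat > h.py <<'E'
import numpy as np,cv2
from cell import bot
def cam(n):
    c=bot.read_camera(n); np.savez('last_'+n+'.npz',**c); return c
def load(n): 
    d=np.load('last_'+n+'.npz'); return {k:d[k] for k in d}
def K(c):
    h=c['frame'].shape[0]; f=h/2/np.tan(np.radians(float(c['fov_y']))/2)
    return f,float(c['cx']),float(c['cy']),float(c['k1'])
def slopes(c,uv):
    f,cx,cy,k=K(c); uv=np.atleast_2d(np.float64(uv)); d=(uv-[cx,cy])/f; s=d.copy()
    for _ in range(30): s=d/(1+k*(s**2).sum(1,keepdims=True))
    return s
def rays(c,uv):
    s=slopes(c,uv); T=c['world_from_camera']; return T[:3,3],np.c_[s,np.ones(len(s))]@T[:3,:3].T
def onplane(c,uv,z):
    o,d=rays(c,uv); return o+d*((z-o[2])/d[:,2:])
def depthpts(c,uv):
    uv=np.atleast_2d(uv); o,d=rays(c,uv); z=c['z_map'][uv[:,1].astype(int),uv[:,0].astype(int)]; return o+d*z[:,None]
def tri(c1,u1,c2,u2):
    o1,d1=rays(c1,u1);o2,d2=rays(c2,u2);d1=d1[0];d2=d2[0]
    t=np.linalg.lstsq(np.c_[d1,-d2],o2-o1,rcond=None)[0]; a=o1+t[0]*d1;b=o2+t[1]*d2
    return (a+b)/2,np.linalg.norm(a-b)
E
python3 - <<'E'
from h import *
for n in('side','top'):
    c=cam(n); cv2.imwrite(f'pics/{n}0.png',c['frame'][:,:,::-1]); print(n,c['fov_y'],c['k1'],c['world_from_camera'].round(2).tolist())
s=bot.read_state(); print(s)
E
```

```text
pics
side 49.578355911240294 -0.10865659168538418 [[-0.66, -0.54, 0.52, 134.62], [-0.75, 0.48, -0.46, 559.05], [0.0, -0.69, -0.72, 726.48], [0.0, 0.0, 0.0, 1.0]]
top 53.97940739631868 -0.025563264717450334 [[0.03, -0.98, 0.2, 422.93], [-1.0, -0.03, 0.0, 130.03], [0.01, -0.2, -0.98, 1027.77], [0.0, 0.0, 0.0, 1.0]]
{'t': 0.1, 'joints': array([-1.04090800e+00,  3.59301958e-01,  1.11330195e-02, -2.71944860e-04,
       -1.22408629e+00, -2.88123777e-01]), 'joint_velocities': array([ 0.00055229, -0.00254813,  0.00209665, -0.00099213, -0.00024101,
        0.00072827]), 'effort': array([-9.70665860e-04, -5.84763515e+01,  2.94107366e+01,  6.95455894e+00,
       -3.13560689e-03, -5.87381663e-06]), 'tool_pos': array([ 161.47969109, -654.95692178,  230.46496416]), 'eef_rot': array([ 3.78652514e-01, -3.11834094e+00, -2.26210351e-03]), 'contact_force': array([ 0.17296077,  0.21896792, -0.11525394]), 'ft_torque': array([-0.00961574, -0.05247305,  0.0019766 ]), 'gripper_force': 0.0, 'width': 0.9995116758050093}
```

View pics/side0.png

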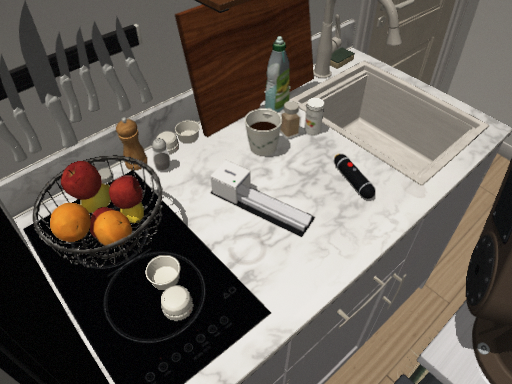

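View pics/top0.png

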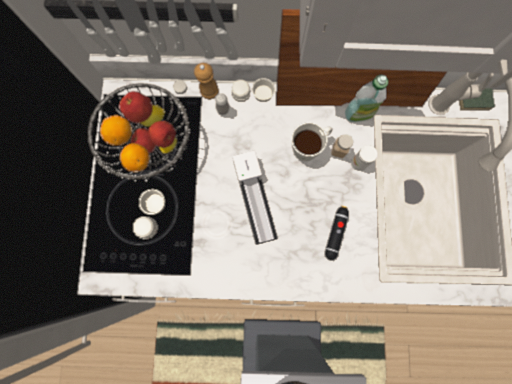

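The side view shows the dock with its head at about (231,183) and the handle at (354,176). In the top view the head is at (247,167), the groove runs to (263,240), and the handle is at (337,233).

```bash
python3 - <<'E'
from h import *
s=load('side')['frame'];t=load('top')['frame']
a=cv2.resize(s[130:250,200:390],None,fx=4,fy=4,interpolation=2)[:480]
b=cv2.resize(t[140:270,225:365],None,fx=4,fy=4,interpolation=2)
cv2.imwrite('pics/a.png',a[:,:,::-1]);cv2.imwrite('pics/b.png',b[:,:,::-1])
E
```

```text
(no output)
```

View pics/a.png

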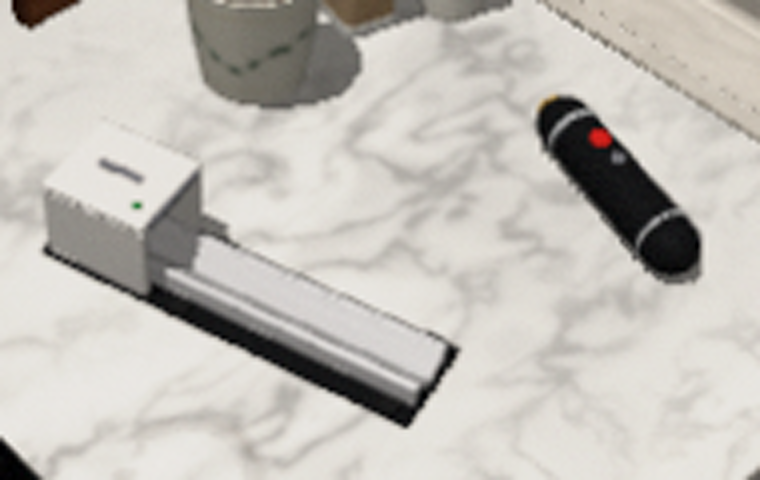

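View pics/b.png

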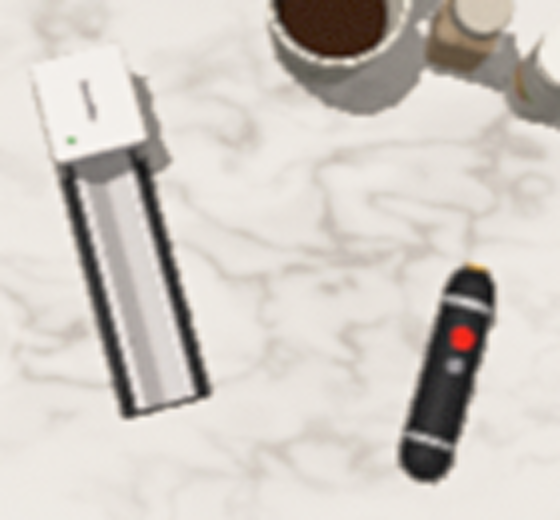

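The nose (brass) is on the handle's far end: side about (337,155), top about (344,207). The groove's open end is near top (267,241), with the head's mouth edge from about (240,181) to (262,176).

```bash
python3 - <<'E'
from h import *
C={n:load(n) for n in('side','top')}
roi={'side':(325,145,385,205),'top':(320,200,355,265)}
cen={};en={}
for n,c in C.items():
    x0,y0,x1,y1=roi[n]; f=c['frame'].astype(int); 
    m=((f.max(2)<95)|((f[:,:,0]-f[:,:,2])>60)).astype(np.uint8); k=np.zeros_like(m);k[y0:y1,x0:x1]=1; m*=k
    m=cv2.morphologyEx(m,cv2.MORPH_CLOSE,np.ones((5,5)))
    cs=max(cv2.findContours(m,0,2)[0],key=cv2.contourArea)
    mm=np.zeros_like(m);cv2.drawContours(mm,[cs],-1,1,-1)
    p=np.argwhere(mm)[:,::-1].astype(float); ce=p.mean(0); d=np.linalg.svd(p-ce,full_matrices=False)[2][0]
    t=(p-ce)@d
    if d[1]>0:d=-d;t=-t
    e1,e2=ce+d*(t.max()+.5),ce+d*(t.min()-.5); cen[n]=ce;en[n]=(e1,e2)
    print(n,ce,e1,e2,onplane(c,[ce,e1,e2],18).round(1).tolist(), len(p))
    red=((f[:,:,0]-f[:,:,1])>90)&(k>0); rp=np.argwhere(red)[:,::-1].mean(0); cen['r'+n]=rp
    q=depthpts(c,p.astype(int)); q=q[q[:,2]>12]; print('depth xyz mean',q.mean(0).round(1),'zmax',np.percentile(q[:,2],95))
print('centre',tri(C['side'],cen['side'],C['top'],cen['top']))
print('red',tri(C['side'],cen['rside'],C['top'],cen['rtop']))
for i in(0,1):print('end',tri(C['side'],en['side'][i],C['top'],en['top'][i]))
# dock by depth
for n,(x0,y0,x1,y1) in {'side':(205,158,318,238),'top':(225,145,282,250)}.items():
    c=C[n]; yy,xx=np.mgrid[y0:y1,x0:x1]; uv=np.c_[xx.ravel(),yy.ravel()]; q=depthpts(c,uv)
    col=c['frame'][uv[:,1],uv[:,0]]
    print(n,'worktop z',np.median(q[np.abs(q[:,2])<6][:,2]))
    h=q[(q[:,2]>58)&(q[:,2]<68)]; r=cv2.minAreaRect(h[:,:2].astype(np.float32)); print(' head',len(h),np.median(h[:,2]),r)
    dk=(col.max(1)<60)&(q[:,2]<15)&(q[:,2]>-6); b=q[dk]; print(' base',len(b),np.median(b[:,2]),cv2.minAreaRect(b[:,:2].astype(np.float32)))
    w=q[(q[:,2]>4)&(q[:,2]<26)]; w=w; r=cv2.minAreaRect(w[:,:2].astype(np.float32)); print(' groove',len(w),np.percentile(w[:,2],[5,50,95]),r)
E
```

```text
side [354.26081425 176.67684478] [335.03428075 154.31117698] [372.24093173 197.59259304] [[508.3, -81.9, 18.0], [592.6, -107.7, 18.0], [436.8, -60.2, 18.0]] 786
depth xyz mean [502.2 -68.7  34.7] zmax 38.65950511566373
top [336.62772586 233.1728972 ] [344.32437257 205.2947661 ] [329.32904547 259.6095489 ] [[512.2, -83.9, 18.0], [588.3, -105.6, 18.0], [442.0, -63.9, 18.0]] 642
depth xyz mean [511.1 -80.7  33.4] zmax 38.33039671390725
centre (array([511.68408118, -85.43149728,  13.38612022]), np.float64(2.216584618279964))
red (array([533.97930265, -89.88799823,  36.85389518]), np.float64(0.8370407521699461))
end (array([ 588.51885201, -103.81199791,   22.84389799]), np.float64(2.3468360285407814))
end (array([441.045208  , -66.00125489,  10.48076832]), np.float64(2.6159895239599855))
side worktop z 2.2525313515453718
 head 658 65.0974994761371 ((677.7822265625, 161.3602752685547), (72.72418975830078, 65.46533203125), 15.305692672729492)
 base 406 6.890571255288478 ((599.2921752929688, 140.09292602539062), (241.85890197753906, 61.84579849243164), 16.831905364990234)
 groove 2474 [ 4.17063818 11.23219503 22.63022887] ((623.5372924804688, 115.99453735351562), (285.4708251953125, 251.25955200195312), 48.59294891357422)
top worktop z 0.6877780197876291
 head 604 63.58690986085196 ((680.293212890625, 163.13587951660156), (72.34397888183594, 61.870521545410156), 16.692960739135742)
 base 208 5.8336281434073385 ((570.5734252929688, 128.0641326904297), (172.8878173828125, 56.73418045043945), 16.53072166442871)
 groove 1463 [ 4.37788388 10.59157929 21.25961505] ((611.4400024414062, 144.2391357421875), (288.35040283203125, 156.37030029296875), 1.0563557147979736)
```

```bash
cat >> h.py <<'E'
from scipy.spatial.transform import Rotation as Ro
def plan(xyz,yaw):
    """scaled tool shift/turn to bring TCP to xyz pointing down, tool x at yaw (rad)"""
    s=bot.read_state(); R=Ro.from_rotvec(s['eef_rot']).as_matrix()
    c,n=np.cos(yaw),np.sin(yaw); T=np.array([[c,n,0],[n,-c,0],[0,0,-1.]])
    sh=R.T@(np.array(xyz)-s['tool_pos'])/150; w=Ro.from_matrix(R.T@T).as_rotvec()/1.5
    print('t',round(s['t'],2),'pos',s['tool_pos'].round(1),'shift',sh.round(4),'turn',w.round(4),'F',s['contact_force'].round(2),'w',round(s['width'],3))
HND=np.array([511.3,-84.5]);HA=-0.268
DA=np.radians(16.5);DU=np.array([np.cos(DA),np.sin(DA)]);M=np.array([645.6,152.3])
def dk(x): return M+x*DU
E
python3 -c "
from h import *
plan([*HND,120],HA+np.pi)"
```

```text
t 0.1 pos [ 161.5 -655.   230.5] shift [-3.1747  3.1333  0.7405] turn [ 0.0009 -0.0004  0.3398] F [ 0.17  0.22 -0.12] w 1.0
```

```bash
python3 - <<'E'
from h import *
# refine dock axis: head-top rect and bright/dark edges of the base, in both views
for n,(x0,y0,x1,y1) in {'side':(205,158,318,238),'top':(225,145,282,250)}.items():
    c=load(n); yy,xx=np.mgrid[y0:y1,x0:x1]; uv=np.c_[xx.ravel(),yy.ravel()]; q=depthpts(c,uv)
    l=(q[:,:2]-M)@DU; v=(q[:,:2]-M)@[-DU[1],DU[0]]
    for a in range(-165,0,30):
        s=(l>a)&(l<a+30)&(np.abs(v)<45)
        w=s&(q[:,2]>16)&(q[:,2]<28); 
        b=s&(q[:,2]>3.5)
        print(n,a,'walls',w.sum(),v[w].min().round(1) if w.any() else '',v[w].max().round(1) if w.any() else '','base',v[b].min().round(1),v[b].max().round(1))
    s=(np.abs(v)<25)&(q[:,2]>12)&(q[:,2]<28); print('groove start',np.percentile(l[s],[0,1,2]))
    s=(q[:,2]>58)&(q[:,2]<68); print('head l',np.percentile(l[s],[1,99]),'v',np.percentile(v[s],[1,99]))
E
```

```text
side -165 walls 122 -19.9 19.8 base -44.4 43.7
side -135 walls 129 -21.0 18.6 base -44.8 44.4
side -105 walls 118 -21.3 18.9 base -42.3 42.7
side -75 walls 111 -21.9 19.2 base -43.6 42.3
side -45 walls 112 -21.0 18.7 base -45.0 44.5
side -15 walls 146 -29.9 30.8 base -42.2 44.5
groove start [-165.61951451 -164.65989354 -163.42013183]
head l [-1.86619052 68.7787813 ] v [-30.43851242  30.62608508]
top -165 walls 84 -20.0 18.2 base -32.4 44.6
top -135 walls 86 -19.9 18.5 base -41.8 37.3
top -105 walls 75 -19.3 18.9 base -44.8 37.5
top -75 walls 73 -19.0 19.1 base -44.8 44.7
top -45 walls 80 -19.1 19.4 base -43.6 43.3
top -15 walls 62 -28.7 30.4 base -44.5 41.1
groove start [-164.66043627 -162.80494612 -161.10857822]
head l [ 0.69487827 70.95477343] v [-29.7381142   30.79331287]
```

apply_moves(rows="-.1 .1 .02 0 0 0;-.2 .2 .04 0 0 0;-.3 .3 .05 0 0 0;-.4 .4 .06 0 0 0;-.5 .5 .07 0 0 0;-.6 .6 .08 0 0 0;-.7 .7 .09 0 0 0;-.8 .8 .1 0 0 0;-.9 .9 .1 0 0 0;-1 1 .1 0 0 0", gripper=100)

```text
t: 0.93
tool_pos: [271.5, -472.6, 215.9]
eef_rot: [0.379, -3.118, -0.001]
contact_force: [-0.5, 0.4, -0.8]
width: 0.995
gripper_force: 0.0
```

apply_moves(rows="-.1 .1 .02 0 0 0;-.2 .2 .04 0 0 0;-.3 .3 .05 0 0 0;-.4 .4 .06 0 0 0;-.5 .5 .07 0 0 0;-.6 .6 .08 0 0 0;-.7 .7 .09 0 0 0;-.8 .8 .1 0 0 0;-.9 .9 .1 0 0 0;-1 1 .1 0 0 0")

```text
t: 1.77
tool_pos: [381.2, -291.2, 201.0]
eef_rot: [0.379, -3.118, -0.001]
contact_force: [0.4, -0.2, -0.7]
width: 0.998
gripper_force: 0.0
```

apply_moves(rows="-.1 .1 .02 0 0 .03;-.2 .2 .04 0 0 .06;-.3 .3 .05 0 0 .1;-.4 .4 .06 0 0 .13;-.5 .5 .07 0 0 .17;-.6 .6 .08 0 0 .2;-.7 .7 .09 0 0 .24;-.8 .8 .1 0 0 .27;-.9 .9 .1 0 0 .3;-1 1 .1 0 0 .34")

```text
t: 2.6
tool_pos: [490.9, -109.7, 186.0]
eef_rot: [-0.423, -3.112, 0.0]
contact_force: [0.6, -0.5, -0.1]
width: 0.999
gripper_force: 0.0
```

```bash
python3 -c "
from h import *
plan([*HND,60],HA+np.pi)"
```

```text
t 2.6 pos [ 490.9 -109.7  186. ] shift [-0.0869  0.1981  0.8399] turn [-0.0001 -0.0004 -0.0015] F [ 0.61 -0.55 -0.1 ] w 0.999
```

apply_moves(rows="-.05 .1 .08 0 0 0;-.087 .198 .17 0 0 0;-.087 .198 .26 0 0 0;-.087 .198 .36 0 0 0;-.087 .198 .46 0 0 0;-.087 .198 .56 0 0 0;-.087 .198 .66 0 0 0;-.087 .198 .75 0 0 0;-.087 .198 .82 0 0 0;-.087 .198 .84 0 0 0")

```text
t: 3.43
tool_pos: [509.8, -85.7, 58.4]
eef_rot: [-0.42, -3.11, 0.001]
contact_force: [-0.4, -0.4, -0.1]
width: 1.004
gripper_force: 0.0
```

```bash
python3 - <<'E'
from h import *
c=cam('top');cv2.imwrite('pics/p1.png',cv2.resize(c['frame'][170:290,280:400],None,fx=5,fy=5)[:,:,::-1])
plan([*HND,8],HA+np.pi)
E
```

```text
t 3.48 pos [510.1 -85.6  58.8] shift [-0.0066  0.0099  0.3384] turn [-0.0008 -0.0018 -0.0003] F [-0.22  0.14 -0.06] w 1.001
```

View pics/p1.png

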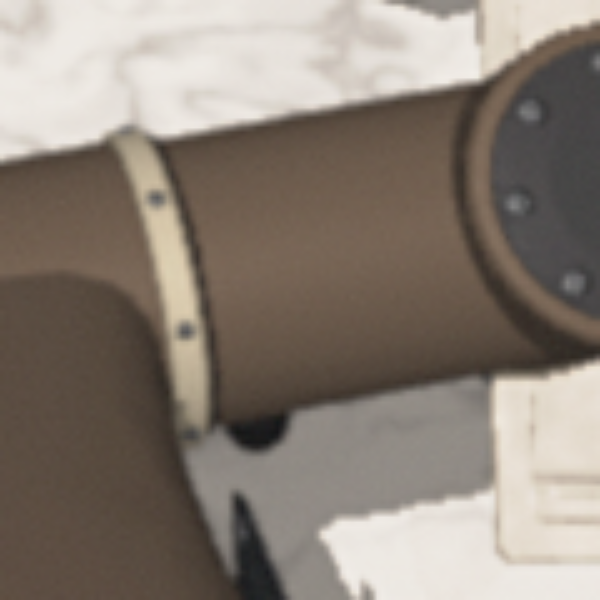

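The arm hides the handle from the top camera; only its tail shows, at crop (258,430). I go down and close with moderate force.

apply_moves(rows="-.007 .01 .04 0 0 0;-.007 .01 .08 0 0 0;-.007 .01 .13 0 0 0;-.007 .01 .18 0 0 0;-.007 .01 .23 0 0 0;-.007 .01 .27 0 0 0;-.007 .01 .3 0 0 0;-.007 .01 .325 0 0 0;-.007 .01 .338 0 0 0;-.007 .01 .338 0 0 0")

```text
t: 4.32
tool_pos: [512.4, -84.4, 9.2]
eef_rot: [-0.42, -3.113, 0.0]
contact_force: [-0.2, -0.0, -1.3]
width: 1.004
gripper_force: 0.0
```

apply_moves(rows="0 0 0 0 0 0;0 0 0 0 0 0;0 0 0 0 0 0;0 0 0 0 0 0;0 0 0 0 0 0;0 0 0 0 0 0;0 0 0 0 0 0;0 0 0 0 0 0;0 0 0 0 0 0;0 0 0 0 0 0", gripper=0, grip_force=40)

```text
t: 5.15
tool_pos: [512.9, -84.3, 10.1]
eef_rot: [0.42, 3.113, 0.0]
contact_force: [-0.7, -0.6, 5.6]
width: 0.41
gripper_force: 39.7
```

apply_moves(rows="0 0 -.02 0 0 0;0 0 -.05 0 0 0;0 0 -.1 0 0 0;0 0 -.17 0 0 0;0 0 -.25 0 0 0;0 0 -.33 0 0 0;0 0 -.41 0 0 0;0 0 -.48 0 0 0;0 0 -.53 0 0 0;0 0 -.55 0 0 0")

```text
t: 5.98
tool_pos: [513.1, -84.3, 93.5]
eef_rot: [0.42, 3.112, 0.001]
contact_force: [-1.1, -0.1, -3.9]
width: 0.407
gripper_force: 40.3
```

```bash
python3 - <<'E'
from h import *
c=cam('side');cv2.imwrite('pics/p2.png',cv2.resize(c['frame'][110:230,280:440],None,fx=5,fy=5)[:,:,::-1])
plan([*dk(-95),90],DA+np.pi)
E
```

```text
t 6.03 pos [513.1 -84.2  93.4] shift [0.1041 1.4202 0.0238] turn [ 2.000e-04  1.200e-03 -3.708e-01] F [ 0.12 -0.3  -3.36] w 0.404
```

View pics/p2.png

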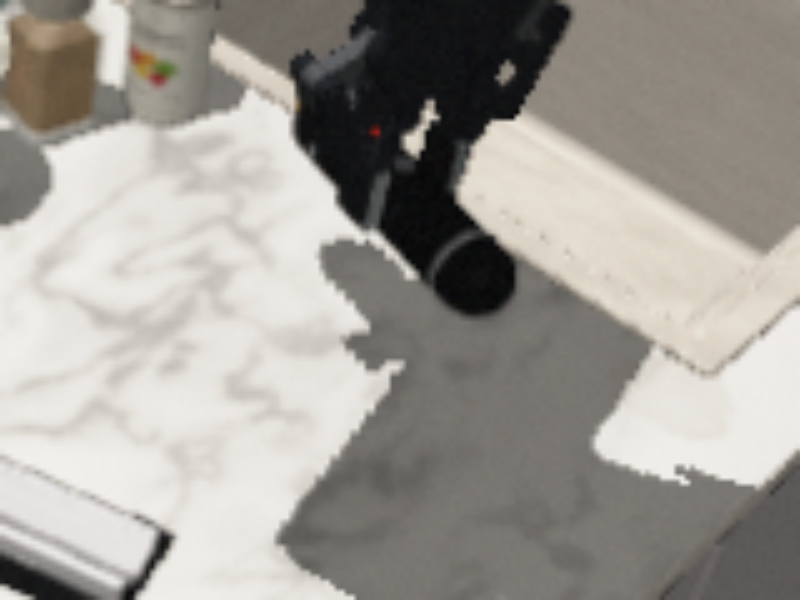

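The handle is lifted and level, its tail ring at about side pixel (371,162). I check how low it hangs in the fingers.

```bash
python3 - <<'E'
from h import *
from scipy.optimize import least_squares
c=load('side'); yy,xx=np.mgrid[155:174,364:384]; uv=np.c_[xx.ravel(),yy.ravel()]; uv=uv[c['frame'][uv[:,1],uv[:,0]].max(1)<70]
q=depthpts(c,uv); q=q[(q[:,2]>30)&(q[:,2]<140)]
l=(q[:,:2]-[513,-84.3])@[np.cos(HA),np.sin(HA)]; print(len(q),'l',np.percentile(l,[1,50,99]),'z',np.percentile(q[:,2],[1,50,99]))
e=q[(l<-57)]; r=least_squares(lambda p:np.linalg.norm(e-p,axis=1)-18,e.mean(0),loss='soft_l1'); print(len(e),'tail sphere centre',r.x,np.sqrt(r.cost/len(e)*2), (r.x[:2]-[513,-84.3])@[np.cos(HA),np.sin(HA)])
print(bot.read_state()['width'])
E
```

```text
265 l [-76.46704182 -61.11795876 -34.13965476] z [ 96.8812071  112.71297924 121.7674404 ]
159 tail sphere centre [456.96978962 -67.59077306 102.35323858] 0.9435851972548015 -58.45472758177093
0.40401144829019014
```

apply_moves(rows=".01 .08 0 0 0 -.02;.02 .16 0 0 0 -.05;.03 .24 0 0 0 -.09;.04 .32 0 0 0 -.13;.05 .4 0 0 0 -.17;.06 .5 0 0 0 -.21;.07 .6 0 0 0 -.25;.08 .7 0 0 0 -.29;.09 .8 0 0 0 -.33;.1 .9 0 0 0 -.37")

```text
t: 6.87
tool_pos: [533.5, 51.4, 91.3]
eef_rot: [0.458, -3.107, 0.0]
contact_force: [0.1, -0.6, -3.0]
width: 0.404
gripper_force: 40.5
```

```bash
python3 - <<'E'
from h import *
plan([*dk(-88),60],DA+np.pi)
E
```

```text
t 6.87 pos [533.5  51.4  91.3] shift [-0.3229  0.431   0.2083] turn [-0.     -0.0009  0.0031] F [ 0.05 -0.63 -3.04] w 0.404
```

apply_moves(rows="-.04 .06 0 0 0 0;-.09 .12 .01 0 0 0;-.14 .18 .02 0 0 0;-.19 .25 .03 0 0 0;-.24 .32 .05 0 0 0;-.28 .38 .08 0 0 0;-.31 .42 .12 0 0 0;-.323 .431 .16 0 0 0;-.323 .431 .19 0 0 .003;-.323 .431 .208 0 0 .003")

```text
t: 7.7
tool_pos: [561.4, 125.0, 59.7]
eef_rot: [0.441, -3.109, 0.001]
contact_force: [-0.2, -0.8, -3.9]
width: 0.409
gripper_force: 40.5
```

```bash
python3 - <<'E'
from h import *
c=cam('side');cv2.imwrite('pics/p3.png',cv2.resize(c['frame'][130:250,190:350],None,fx=5,fy=5)[:,:,::-1])
plan([*dk(-88),26],DA+np.pi)
E
```

```text
t 7.75 pos [561.2 124.8  59.5] shift [-0.0052  0.0163  0.2233] turn [-0.0003 -0.0015 -0.0043] F [-0.76  0.48 -4.25] w 0.408
```

View pics/p3.png

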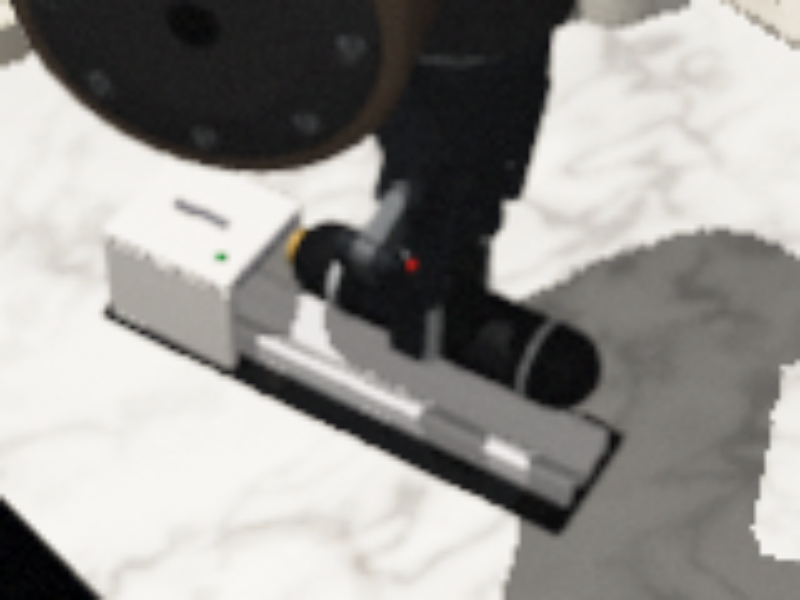

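The handle hangs above the groove along its axis, nose at crop (295,245) towards the head. I lower it 4 mm further back.

apply_moves(rows=".01 .016 .03 0 0 0;.025 .016 .06 0 0 -.004;.025 .016 .09 0 0 -.004;.025 .016 .12 0 0 -.004;.025 .016 .15 0 0 -.004;.025 .016 .17 0 0 -.004;.025 .016 .19 0 0 -.004;.025 .016 .205 0 0 -.004;.025 .016 .215 0 0 -.004;.025 .016 .22 0 0 -.004")

```text
t: 8.58
tool_pos: [557.8, 126.8, 27.7]
eef_rot: [0.451, -3.109, 0.0]
contact_force: [0.5, 0.1, -2.8]
width: 0.403
gripper_force: 40.5
```

```bash
python3 - <<'E'
from h import *
plan([*dk(-92),23],DA+np.pi)
E
```

```text
t 8.58 pos [557.8 126.8  27.7] shift [ 0.0041 -0.003   0.0312] turn [-0.     -0.0001  0.0002] F [ 0.5   0.11 -2.78] w 0.403
```

apply_moves(rows="0 0 .003 0 0 0;0 0 .006 0 0 0;0 0 .01 0 0 0;0 0 .013 0 0 0;0 0 .016 0 0 0;0 0 .019 0 0 0;0 0 .022 0 0 0;0 0 .024 0 0 0;0 0 .024 0 0 0;0 0 .024 0 0 0")

```text
t: 9.42
tool_pos: [558.1, 126.6, 24.6]
eef_rot: [-0.451, 3.109, -0.0]
contact_force: [0.5, -2.3, 1.3]
width: 0.406
gripper_force: 40.8
```

apply_moves(rows="0 0 .002 0 0 0;0 0 .003 0 0 0;0 0 .003 0 0 0;0 0 .003 0 0 0;0 0 .003 0 0 0;0 0 .003 0 0 0;0 0 .003 0 0 0;0 0 .003 0 0 0;0 0 .003 0 0 0;0 0 .003 0 0 0", gripper=75)

```text
t: 10.25
tool_pos: [557.9, 126.8, 23.9]
eef_rot: [-0.451, 3.109, 0.0]
contact_force: [0.3, 0.5, -0.5]
width: 0.745
gripper_force: 0.0
```

apply_moves(rows="0 0 -.02 0 0 0;0 0 -.05 0 0 0;0 0 -.1 0 0 0;0 0 -.16 0 0 0;0 0 -.23 0 0 0;0 0 -.3 0 0 0;0 0 -.37 0 0 0;0 0 -.44 0 0 0;0 0 -.48 0 0 0;0 0 -.5 0 0 0")

```text
t: 11.08
tool_pos: [558.4, 127.1, 100.5]
eef_rot: [-0.451, 3.107, 0.001]
contact_force: [0.6, 0.3, 0.1]
width: 0.748
gripper_force: 0.0
```

```bash
python3 - <<'E'
from h import *
from scipy.optimize import least_squares
c=cam('side')
yy,xx=np.mgrid[150:235,200:330]; uv=np.c_[xx.ravel(),yy.ravel()]; col=c['frame'][uv[:,1],uv[:,0]].max(1)
q=depthpts(c,uv); l=(q[:,:2]-M)@DU; v=(q[:,:2]-M)@[-DU[1],DU[0]]
s=(col<80)&(q[:,2]>24)&(q[:,2]<56)&(np.abs(v)<25)
print(s.sum(),'l',np.percentile(l[s],[1,99]),'v',np.percentile(v[s],[1,99]),'z',np.percentile(q[s,2],[1,99]))
e=q[s&(l<-150)]; r=least_squares(lambda p:np.linalg.norm(e-p,axis=1)-18,e.mean(0),loss='soft_l1').x
print('tail sphere l',(r[:2]-M)@DU,'v',(r[:2]-M)@[-DU[1],DU[0]],'z',r[2])
cv2.imwrite('pics/p4.png',cv2.resize(c['frame'][130:250,190:350],None,fx=5,fy=5)[:,:,::-1])
plan([*dk(-200),80],DA+np.pi)
E
```

```text
807 l [-164.78745346  -26.46859106] v [-10.18008285  17.19035894] z [25.33393813 53.17654159]
tail sphere l -147.9275393149177 v -1.4490788227401543 z 33.67712962515085
t 11.13 pos [558.4 127.1 100.4] shift [ 0.7284 -0.0036  0.1344] turn [0.0003 0.0013 0.0002] F [ 1.05 -0.    0.39] w 0.749
```

View pics/p4.png

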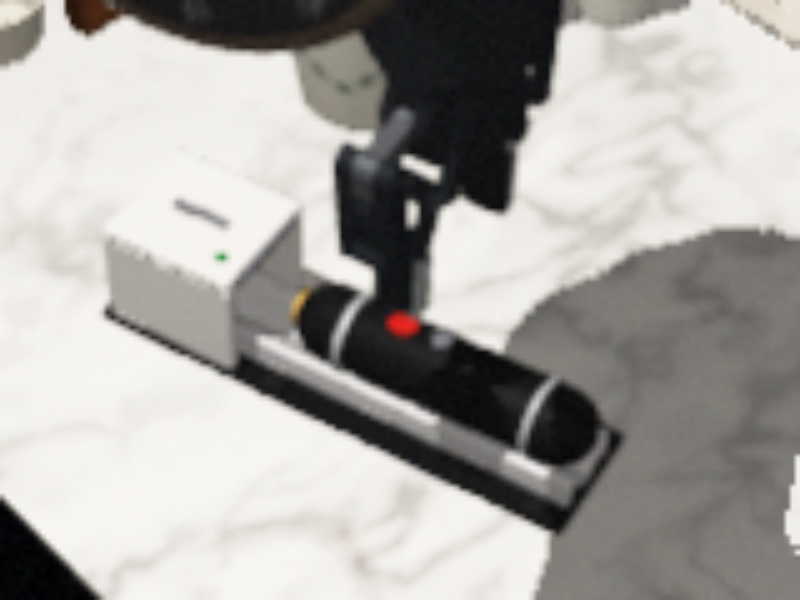

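The handle lies in the groove, nose (crop 300,305) just outside the mouth, nothing else moved. Now I go behind the tail with the fingers shut.

apply_moves(rows=".05 0 0 0 0 0;.12 0 0 0 0 0;.2 0 0 0 0 0;.3 0 0 0 0 0;.4 0 0 0 0 0;.5 0 0 0 0 0;.6 0 0 0 0 0;.67 0 0 0 0 0;.71 0 0 0 0 0;.73 0 0 0 0 0", gripper=0)

```text
t: 11.97
tool_pos: [451.8, 95.3, 98.8]
eef_rot: [0.452, -3.109, 0.0]
contact_force: [-0.3, -0.2, 1.0]
width: -0.002
gripper_force: 0.0
```

apply_moves(rows="0 0 .04 0 0 0;0 0 .09 0 0 0;0 0 .15 0 0 0;0 0 .22 0 0 0;0 0 .29 0 0 0;0 0 .36 0 0 0;0 0 .42 0 0 0;0 0 .46 0 0 0;0 0 .49 0 0 0;0 0 .5 0 0 0")

```text
t: 12.8
tool_pos: [452.6, 95.4, 22.8]
eef_rot: [0.451, -3.108, 0.001]
contact_force: [-0.3, -0.2, -0.3]
width: -0.005
gripper_force: 0.0
```

```bash
cat >> h.py <<'E'
def st():
    s=bot.read_state(); p=s['tool_pos'][:2]-M; print('t',round(s['t'],2),'l',(p@DU).round(2),'v',(p@[-DU[1],DU[0]]).round(2),'z',s['tool_pos'][2].round(2),'push',(-s['contact_force'][:2]@DU).round(2),'w',s['width'].round(3),'F',s['contact_force'].round(2))
E
python3 - <<'E'
from h import *
st();plan([*dk(-185),25],DA+np.pi)
E
```

```text
Traceback (most recent call last):
  File "h.py", line 35, in st
    s=bot.read_state(); p=s['tool_pos'][:2]-M; print('t',round(s['t'],2),'l',(p@DU).round(2),'v',(p@[-DU[1],DU[0]]).round(2),'z',s['tool_pos'][2].round(2),'push',(-s['contact_force'][:2]@DU).round(2),'w',s['width'].round(3),'F',s['contact_force'].round(2))
                                                                                                                                                                                                            ^^^^^^^^^^^^^^^^
AttributeError: 'float' object has no attribute 'round'
```

```bash
sed -i '/^def st/,$d' h.py; cat >> h.py <<'E'
def st(n=5):
    a=[]
    for _ in range(n):
        bot.read_camera('top'); s=bot.read_state(); p=s['tool_pos'][:2]-M; a.append([p@DU,p@[-DU[1],DU[0]],s['tool_pos'][2],-s['contact_force'][:2]@DU,s['contact_force'][2]])
    a=np.array(a); print('t',round(s['t'],2),'l v z push Fz',a.mean(0).round(2),'push sd',a[:,3].std().round(2))
E
python3 - <<'E'
from h import *
st();plan([*dk(-184),25.5],DA+np.pi)
E
```

```text
t 13.05 l v z push Fz [-2.0075e+02  4.3000e-01  2.3820e+01 -3.9000e-01  2.0000e-01] push sd 0.39
t 13.05 pos [453.2  95.9  24.3] shift [-0.11   -0.0035 -0.008 ] turn [0.0002 0.0006 0.0003] F [ 0.57 -0.09 -0.22] w 0.002
```

apply_moves(rows="-.01 0 -.008 0 0 0;-.02 0 -.008 0 0 0;-.03 0 -.008 0 0 0;-.045 0 -.008 0 0 0;-.06 0 -.008 0 0 0;-.075 0 -.008 0 0 0;-.09 0 -.008 0 0 0;-.1 0 -.008 0 0 0;-.11 0 -.008 0 0 0;-.115 0 -.008 0 0 0")

```text
t: 13.88
tool_pos: [469.6, 100.6, 25.0]
eef_rot: [0.451, -3.109, 0.0]
contact_force: [0.2, -0.1, 0.9]
width: 0.004
gripper_force: 0.0
```

apply_moves(rows="-.01 0 0 0 0 0;-.02 0 0 0 0 0;-.03 0 0 0 0 0;-.04 0 0 0 0 0;-.05 0 0 0 0 0;-.06 0 0 0 0 0;-.07 0 0 0 0 0;-.08 0 0 0 0 0;-.09 0 0 0 0 0;-.1 0 0 0 0 0")

```text
t: 14.72
tool_pos: [483.9, 104.8, 25.0]
eef_rot: [0.451, -3.109, 0.0]
contact_force: [-1.0, 0.0, 0.4]
width: -0.003
gripper_force: 0.7
```

```bash
python3 - <<'E'
from h import *
st()
E
```

```text
t 14.97 l v z push Fz [-168.24    0.48   25.09    0.18   -0.25] push sd 0.19
```

apply_moves(rows="-.01 0 0 0 0 0;-.02 0 0 0 0 0;-.03 0 0 0 0 0;-.04 0 0 0 0 0;-.045 0 0 0 0 0;-.05 0 0 0 0 0;-.055 0 0 0 0 0;-.06 0 0 0 0 0;-.065 0 0 0 0 0;-.07 0 0 0 0 0")

```text
t: 15.8
tool_pos: [493.9, 107.8, 25.0]
eef_rot: [0.451, -3.109, 0.0]
contact_force: [-1.7, 0.1, 1.8]
width: -0.001
gripper_force: 0.8
```

```bash
python3 - <<'E'
from h import *
st()
c=cam('side')
f=c['frame'].astype(int); b=(f[:,:,0]-f[:,:,2]>60); b[:, :200]=0;b[:,290:]=0;b[:150]=0;b[230:]=0
p=np.argwhere(b)[:,::-1]; q=depthpts(c,p); l=(q[:,:2]-M)@DU
for a in zip(p.tolist()[::4],l.round(1)[::4],q[::4,2].round(0)): print(*a,end='; ')
E
```

```text
t 16.05 l v z push Fz [-1.5793e+02  4.6000e-01  2.5070e+01  1.2700e+00  6.0000e-02] push sd 0.99
```

```bash
python3 - <<'E'
from h import *
for n in('side','top'):
    c=cam(n) if n=='top' else load(n)
    f=c['frame'].astype(int); b=((f[:,:,0]-f[:,:,1]>80)); x0,y0,x1,y1=(200,140,330,240) if n=='side' else (225,140,300,260)
    k=np.zeros_like(b);k[y0:y1,x0:x1]=1; p=np.argwhere(b&k)[:,::-1]; print(n,len(p),p.mean(0) if len(p) else '')
    if len(p): q=depthpts(c,p); print(((onplane(c,p,49)[:,:2]-M)@DU).mean().round(1), np.median(q[:,2]))
c=np.load('last_side.npz')
cv2.imwrite('pics/p5.png',cv2.resize(c['frame'][130:250,190:350],None,fx=5,fy=5)[:,:,::-1])
E
```

```text
side 0 
top 0
```

View pics/p5.png

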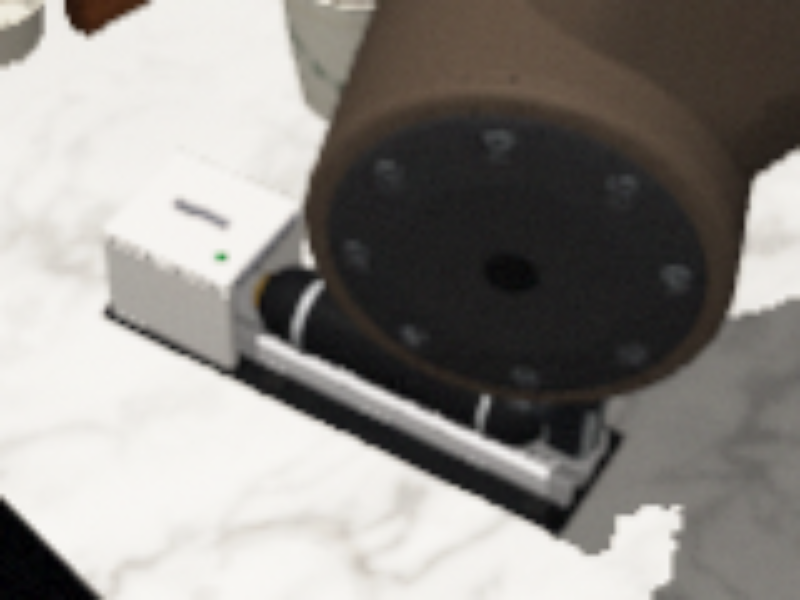

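The handle has slid straight along the groove with its nose (crop 260,290) at about the mouth. I creep on, feeling.

apply_moves(rows="-.005 0 0 0 0 0;-.01 0 0 0 0 0;-.015 0 0 0 0 0;-.02 0 0 0 0 0;-.025 0 0 0 0 0;-.03 0 0 0 0 0;-.033 0 0 0 0 0;-.036 0 0 0 0 0;-.038 0 0 0 0 0;-.04 0 0 0 0 0")

```text
t: 16.98
tool_pos: [499.6, 109.5, 25.1]
eef_rot: [-0.451, 3.109, 0.0]
contact_force: [-2.2, -0.8, 0.2]
width: 0.002
gripper_force: 0.8
```

apply_moves(rows="-.002 0 0 0 0 0;-.004 0 0 0 0 0;-.006 0 0 0 0 0;-.008 0 0 0 0 0;-.01 0 0 0 0 0;-.012 0 0 0 0 0;-.014 0 0 0 0 0;-.016 0 0 0 0 0;-.018 0 0 0 0 0;-.02 0 0 0 0 0")

```text
t: 17.82
tool_pos: [502.5, 110.4, 25.1]
eef_rot: [-0.451, 3.109, 0.0]
contact_force: [-2.4, -0.1, 0.9]
width: 0.0
gripper_force: 0.8
```

```bash
python3 -c "
from h import *
st(8)"
```

```text
t 18.22 l v z push Fz [-1.4906e+02  4.6000e-01  2.5060e+01  1.1200e+00  5.0000e-02] push sd 0.28
```

apply_moves(rows="-.002 0 0 0 0 0;-.004 0 0 0 0 0;-.006 0 0 0 0 0;-.008 0 0 0 0 0;-.01 0 0 0 0 0;-.012 0 0 0 0 0;-.014 0 0 0 0 0;-.016 0 0 0 0 0;-.018 0 0 0 0 0;-.02 0 0 0 0 0")

```text
t: 19.05
tool_pos: [505.4, 111.2, 25.0]
eef_rot: [0.451, -3.109, 0.0]
contact_force: [-1.3, -0.1, 0.2]
width: -0.003
gripper_force: 0.8
```

apply_moves(rows="-.002 0 0 0 0 0;-.004 0 0 0 0 0;-.006 0 0 0 0 0;-.008 0 0 0 0 0;-.01 0 0 0 0 0;-.012 0 0 0 0 0;-.014 0 0 0 0 0;-.016 0 0 0 0 0;-.018 0 0 0 0 0;-.02 0 0 0 0 0")

```text
t: 19.88
tool_pos: [508.3, 112.1, 25.1]
eef_rot: [-0.451, 3.109, 0.0]
contact_force: [-0.9, 0.2, -0.1]
width: -0.002
gripper_force: 0.7
```

apply_moves(rows="-.002 0 0 0 0 0;-.004 0 0 0 0 0;-.006 0 0 0 0 0;-.008 0 0 0 0 0;-.01 0 0 0 0 0;-.011 0 0 0 0 0;-.012 0 0 0 0 0;-.013 0 0 0 0 0;-.014 0 0 0 0 0;-.015 0 0 0 0 0")

```text
t: 20.72
tool_pos: [510.4, 112.7, 25.0]
eef_rot: [0.451, -3.109, -0.0]
contact_force: [-1.5, -0.2, 0.1]
width: -0.0
gripper_force: 0.7
```

apply_moves(rows="-.002 0 0 0 0 0;-.004 0 0 0 0 0;-.006 0 0 0 0 0;-.008 0 0 0 0 0;-.01 0 0 0 0 0;-.011 0 0 0 0 0;-.012 0 0 0 0 0;-.013 0 0 0 0 0;-.014 0 0 0 0 0;-.015 0 0 0 0 0")

```text
t: 21.55
tool_pos: [512.6, 113.4, 25.1]
eef_rot: [0.451, -3.109, 0.0]
contact_force: [-1.1, -0.0, 0.7]
width: 0.002
gripper_force: 0.7
```

apply_moves(rows="-.002 0 0 0 0 0;-.004 0 0 0 0 0;-.006 0 0 0 0 0;-.008 0 0 0 0 0;-.01 0 0 0 0 0;-.011 0 0 0 0 0;-.012 0 0 0 0 0;-.013 0 0 0 0 0;-.014 0 0 0 0 0;-.015 0 0 0 0 0")

```text
t: 22.38
tool_pos: [514.3, 113.8, 25.0]
eef_rot: [0.451, -3.108, 0.0]
contact_force: [-4.0, -0.0, 1.7]
width: 0.001
gripper_force: 2.0
```

apply_moves(rows="-.002 0 0 0 0 0;-.004 0 0 0 0 0;-.006 0 0 0 0 0;-.008 0 0 0 0 0;-.01 0 0 0 0 0;-.011 0 0 0 0 0;-.012 0 0 0 0 0;-.013 0 0 0 0 0;-.014 0 0 0 0 0;-.015 0 0 0 0 0")

```text
t: 23.22
tool_pos: [515.5, 113.9, 24.7]
eef_rot: [0.45, -3.107, 0.001]
contact_force: [-6.8, -0.5, 4.0]
width: -0.0
gripper_force: 3.8
```

```bash
python3 -c "
from h import *
st(8)"
```

```text
t 23.62 l v z push Fz [-1.3566e+02  1.3000e-01  2.4710e+01  7.5600e+00  3.4800e+00] push sd 0.77
```

apply_moves(rows="-.001 0 0 0 0 0;-.002 0 0 0 0 0;-.003 0 0 0 0 0;-.004 0 0 0 0 0;-.005 0 0 0 0 0;-.006 0 0 0 0 0;-.007 0 0 0 0 0;-.008 0 0 0 0 0;-.008 0 0 0 0 0;-.008 0 0 0 0 0")

```text
t: 24.45
tool_pos: [516.0, 113.9, 24.6]
eef_rot: [0.45, -3.105, 0.002]
contact_force: [-9.2, -0.8, 4.5]
width: -0.002
gripper_force: 4.4
```

```bash
python3 -c "
from h import *
st(8)"
```

```text
t 24.85 l v z push Fz [-1.3514e+02 -3.0000e-02  2.4550e+01  8.8200e+00  4.3300e+00] push sd 0.54
```

apply_moves(rows=".001 0 0 0 0 0;.002 0 0 0 0 0;.003 0 0 0 0 0;.004 0 0 0 0 0;.005 0 0 0 0 0;.006 0 0 0 0 0;.007 0 0 0 0 0;.008 0 0 0 0 0;.009 0 0 0 0 0;.01 0 0 0 0 0")

```text
t: 25.68
tool_pos: [515.9, 114.0, 24.7]
eef_rot: [0.451, -3.108, 0.001]
contact_force: [-4.0, -2.4, -0.8]
width: 0.0
gripper_force: 2.4
```

apply_moves(rows=".001 0 0 0 0 0;.002 0 0 0 0 0;.003 0 0 0 0 0;.004 0 0 0 0 0;.005 0 0 0 0 0;.006 0 0 0 0 0;.007 0 0 0 0 0;.008 0 0 0 0 0;.009 0 0 0 0 0;.01 0 0 0 0 0")

```text
t: 26.52
tool_pos: [515.4, 114.3, 25.2]
eef_rot: [-0.451, 3.108, 0.0]
contact_force: [-3.1, -0.9, -0.3]
width: -0.003
gripper_force: 1.7
```

apply_moves(rows=".001 0 0 0 0 0;.002 0 0 0 0 0;.003 0 0 0 0 0;.004 0 0 0 0 0;.005 0 0 0 0 0;.006 0 0 0 0 0;.007 0 0 0 0 0;.008 0 0 0 0 0;.009 0 0 0 0 0;.01 0 0 0 0 0")

```text
t: 27.35
tool_pos: [514.2, 114.1, 25.3]
eef_rot: [-0.451, 3.108, 0.001]
contact_force: [-1.9, -1.0, -1.0]
width: 0.003
gripper_force: 0.3
```

apply_moves(rows=".001 0 0 0 0 0;.002 0 0 0 0 0;.003 0 0 0 0 0;.004 0 0 0 0 0;.005 0 0 0 0 0;.006 0 0 0 0 0;.007 0 0 0 0 0;.008 0 0 0 0 0;.009 0 0 0 0 0;.01 0 0 0 0 0")

```text
t: 28.18
tool_pos: [512.3, 113.3, 25.0]
eef_rot: [-0.451, 3.109, 0.0]
contact_force: [0.6, 0.0, 0.2]
width: 0.001
gripper_force: 0.0
```

apply_moves(rows=".003 0 0 0 0 0;.006 0 0 0 0 0;.01 0 0 0 0 0;.02 0 0 0 0 0;.03 0 0 0 0 0;.05 0 0 0 0 0;.08 0 0 0 0 0;.12 0 0 0 0 0;.16 0 0 0 0 0;.2 0 0 0 0 0")

```text
t: 29.02
tool_pos: [482.7, 104.4, 25.0]
eef_rot: [0.451, -3.109, 0.0]
contact_force: [-0.0, -0.7, 0.6]
width: 0.005
gripper_force: 0.0
```

apply_moves(rows=".05 0 0 0 0 0;.1 0 -.03 0 0 0;.1 0 -.08 0 0 0;.1 0 -.15 0 0 0;.1 0 -.25 0 0 0;.1 0 -.35 0 0 0;.1 0 -.45 0 0 0;.1 0 -.55 0 0 0;.1 0 -.65 0 0 0;.1 0 -.7 0 0 0")

```text
t: 29.85
tool_pos: [470.0, 101.0, 132.7]
eef_rot: [-0.452, 3.106, 0.002]
contact_force: [0.1, 0.7, 0.6]
width: 0.001
gripper_force: 0.0
```

```bash
python3 - <<'E'
from h import *
from scipy.optimize import least_squares
c=cam('side')
yy,xx=np.mgrid[150:235,200:330]; uv=np.c_[xx.ravel(),yy.ravel()]; col=c['frame'][uv[:,1],uv[:,0]].max(1)
q=depthpts(c,uv); l=(q[:,:2]-M)@DU; v=(q[:,:2]-M)@[-DU[1],DU[0]]
s=(col<80)&(q[:,2]>24)&(q[:,2]<56)&(np.abs(v)<25); l0=np.percentile(l[s],1)
e=q[s&(l<l0+16)]; r=least_squares(lambda p:np.linalg.norm(e-p,axis=1)-18,e.mean(0),loss='soft_l1').x
print('tail',l0,'sphere l',(r[:2]-M)@DU,'v',(r[:2]-M)@[-DU[1],DU[0]],'z',r[2])
cv2.imwrite('pics/p6.png',cv2.resize(c['frame'][60:330,130:400],None,fx=2.2,fy=2.2)[:,:,::-1])
st(2)
E
```

```text
tail -125.13082162908982 sphere l -108.44085393423211 v -2.0782633701961575 z 33.683106513333286
t 30.0 l v z push Fz [-1.8326e+02  6.6000e-01  1.3124e+02 -7.7000e-01  7.0000e-02] push sd 0.7
```

View pics/p6.png

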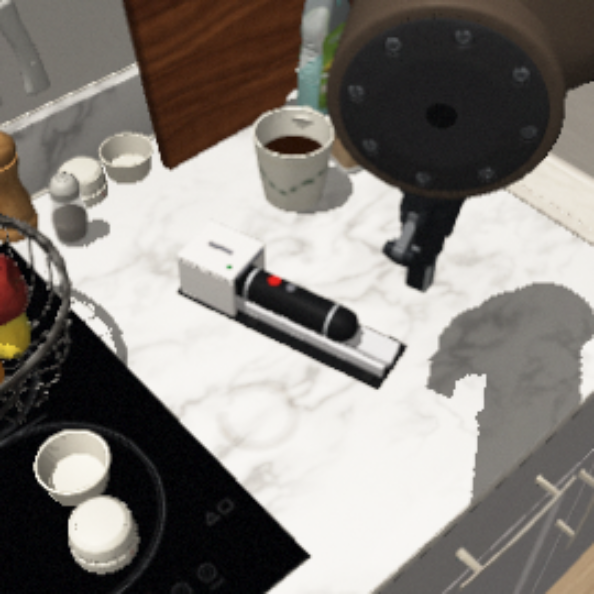

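The handle lies in the groove with its nose inside the head (tail ring at crop (335,320)). The arm is clear and the other things are untouched.

```bash
python3 -c "
from cell import bot
print(bot.hand_in())"
```

```text
the job is handed in; nothing more can be done
None
```

The handle was laid in the V-groove, released and pushed in to about 9 N (roughly 6–8 N of that on the contact), then slowly let off; by the force readings it stays touching the contact. The arm is clear, nothing else looks moved, and the job was handed in at about 30 s with no verdict returned.

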